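# Seat the post in the stand's hidden socket

### The arm

A 6-joint arm with a two-finger parallel gripper is mounted at the origin on a cart in front of the work surface, level with it; the furniture and walls round the work are solid. World frame = base frame: x ahead of the robot, y to its left, z up, the work surface at z = 0. Lengths are in m, angles in rad, forces in N, time in s.
With the tool pointing down it reaches from about 0.275 to 0.975 m from the base axis. Payload 8.4 kg.
Tool frame: the origin (TCP) lies at the very end of the fingers, on their centre line; the grasp point (between the pads) lies 19 mm behind it (env.pinch_z is the distance from the TCP to the grasp point, in m); z points along the fingers, y is the line along which they close (so a half turn about z gives the same grasp; the last joint's range is limited). The gripper opens to 92 mm and grips with 3 to 60 N. Pads are 20 mm wide; open, the fingers measure 128 mm over their backs; the gripper's body (75 mm by 189 mm) begins 69 mm behind the grasp point.
Start: joints at [-0.002, 0.353, 1.633, -0, 1.155, -0.002], TCP at [0.625, -0, 0.215] pointing down, gripper open.
Joint ranges: [-2.63, 2.63], [-0.92, 2.1], [0.06, 2.66], [-1.3, 4.44], [0, 2.69], [-3.02, 3.02]. Speed limits (rad/s): [2.22, 2.22, 2.79, 3.14, 3.14, 3.14].

### API

Orientations are given as a 3x3 rotation matrix whose columns are the frame's x, y, z axes.
In Python, from cell import sensors, cams, env gives the robot as it stands. The module is installed in compiled form; this text tells all that it offers.
- The arm moves only by the tool arm_command, never from a script. Its argument "targets" is a list that holds one entry, the list of rows, each a list of 7 numbers: the shift along the tool's x, y, z in mm, then the turn, a rotation vector about the tool's x, y, z in degrees, then the finger opening in mm, from 0 to 91.9. A call has 1 to 10 rows; each row is the pose to reach, as a shift and turn from the pose commanded when the call began, along the tool's axes at that moment; what a row does not reach only later rows make up. A row lasts 1/8 s, in which the tool goes at most 62.5 mm and 10.7 degrees, less where a joint would pass 70% of its speed; a pose out of reach is approached as far as the arm can. A call with a gripper value outside its range is refused whole. The fingers move at their own pace and stop on an object; "force" is the grip in N (left out, the last holds). Time passes only in rows, so rows that repeat a pose let the fingers close. It gives the time, the measured TCP pose, the force, the opening and the grip force at its end, in the units of the state.
- sensors.observe(): the state, without advancing time (a new reading comes with each control period).
- cams.read_camera(name): name is "scene" or "side" or "wrist"; returns a dict with "img" (400x640x3 uint8, red, green, blue), "fx", "fy", "cx", "cy" (pixels), "k1" (the pictures are not rectified: a ray, as slopes to the right and down, at radius r is drawn at 1 + k1 r^2 times it, then the intrinsics apply), "R" (3x3) and "t" (3): a world point X has camera coordinates R X + t. Camera axes: x right, y down, z forward; pixel columns grow to the right and rows downward; lengths in m; the calibration is good to about 2 mm. A picture is of the moment at which its call begins. There is no depth.
- env.job_done(): hands the job in; it is judged then, once.
The state is a dict: "time": time; "joints": joint angles; "qvel": joint speeds; "tau": joint torques, N m; "tool_pos": TCP position; "ee_rot": TCP orientation; "wrist_force": force on the tool from outside, world axes, zero at the start; "torque": the same for the moment, N m; "finger_gap": opening from 0.0 (shut) to 1.0 (fully open); "grasp_force": force on a finger pad.
Only numpy, scipy, OpenCV 4.12 (cv2) and the standard library are available. Lean on these libraries where they do the work, as an engineer would, in place of code of your own. Each camera call takes 0.05 s, during which the arm holds its last target. There are 200 camera calls.

### The job

Take the round-topped post out of the white rack and fit it in the grey stand base: its socket lies hidden under a sprung dust plug somewhere on the bare plate inside the round window, so slide the post's foot over the plate with light pressure until it drops in. Then push it gently home until its collar sits flat on the plate, let go and leave it standing; never press on the base with more than about 30 N, and leave everything else where it is.

Things in the scene. Friction and masses are not known exactly. Their poses are not given: they have to be found in the camera images.
- post: The steel post to fit: round shank 16 mm across, 90 mm long, plain round top; collar 28 mm across and 5 mm thick, its underside 24 mm above the foot; 1.5 mm chamfer round the foot. About 0.12 kg. Origin at the foot's centre, z up along the post. Starts upright in one of the rack's holes, collar on the rack's top.
- post_foot (a point): Centre of the post's foot (same as the post's origin).
- stand_base: Stand base fixed to the worktop: grey housing 120 mm (its x) by 100 mm (its y), 42 mm high, screw heads 4 mm high at its four corners, in its top a round window 56 mm in diameter and 6 mm deep whose floor is a flat rigid dark grey metal plate. Origin at the centre of the underside, z up.
- window (a point): Centre of the window, on the plate in it, 36 mm above the base's underside. Hidden in the plate is a vertical blind hole 17.6 mm in diameter, 26 mm deep, without chamfer, centred 3 to 11 mm from this point in an unknown direction. A sprung plug of the same metal fills its mouth flush and yields downward under less than 1 N. With the post home its foot is 24 mm below this height.
- rack: White rack block fixed to the worktop, 60 mm (its x) by 130 mm (its y), 40 mm high, with two holes 19 mm in diameter and 30 mm deep, at y = -35 and +35 mm in its frame. Origin at the centre of the underside, z up. A post standing in it has its foot 16 mm above the rack's underside.
- square_post: The other post in the rack, not to be moved: shorter (60 mm overall), same foot and collar, with a square 24 mm head 14 mm high on top. Origin at its foot.
- ink_pot: Bystander: small dark brown bottle with black cap, 32 mm across, 58 mm high. Origin at the centre of its underside.
- black_tube: Bystander: black upright tube 22 mm across, 66 mm high. Origin at the centre of its underside.
- tape_roll: Bystander: roll of tape lying flat, 78 mm across, 18 mm high. Origin at the centre of its underside.
- parts_dish: Bystander: shallow pale dish, 71 mm across, 17 mm high. Origin at the centre of its underside.
There are look-alikes about, which are no part of the job. Of the things shaped like the stand_base, the grey one is meant.

How it is judged:
By the outcome, as a careful person would: the job done as asked, in the order asked, and still so for the second after the job is handed in, with the robot touching nothing.
It also fails if it takes over 56 s, if anything falls off the work surface, if the arm or the gripper's body presses on something with over 40 N, if the wrist force passes 120 N, or if a joint passes its speed limit or range.

## Working session

There is one attempt and no reset: what is moved stays moved. The work goes in short steps, Python scripts to look and compute and a tool call to move; the robot and the scene stay as the last step left them, time stands still between calls to the robot, and variables do not carry over. Pictures are saved under pics/ and viewed, at most 10 in all, crops included, and the job is handed in when it is done.

Besides the shell and the picture viewer there is one more tool, called after "Call:" as name([rows], argument=value, ...), one row to a line, values as JSON. arm_command: Moves the arm, as the interface text tells. Its arguments: {"type":"object","properties":{"targets":{"type":"array"},"force":{"type":"number"}},"required":["targets"]}

```bash
mkdir -p pics
cat > h.py <<'E'
import numpy as np, cv2
from cell import sensors, cams, env
def pic(n):
    return cams.read_camera(n)
def ray(c,u,v):
    x,y=(u-c['cx'])/c['fx'],(v-c['cy'])/c['fy']
    rd=np.hypot(x,y); r=rd
    for _ in range(20): r=rd/(1+c['k1']*r*r)
    s=r/rd if rd>0 else 1
    R=np.array(c['R']);t=np.array(c['t'])
    return -R.T@t, R.T@np.array([x*s,y*s,1])
def onz(c,u,v,z):
    o,d=ray(c,u,v); return o+d*(z-o[2])/d[2]
def proj(c,X):
    p=np.array(c['R'])@np.array(X)+np.array(c['t']); x,y=p[0]/p[2],p[1]/p[2]
    k=1+c['k1']*(x*x+y*y); return c['fx']*x*k+c['cx'],c['fy']*y*k+c['cy']
def save(n,img): cv2.imwrite('pics/'+n+'.png',cv2.cvtColor(np.ascontiguousarray(img),cv2.COLOR_RGB2BGR))
E
python3 - <<'E'
from h import *
import pickle
D={n:pic(n) for n in("scene","side","wrist")}
pickle.dump(D,open('d.pkl','wb'))
for n in D: save(n,D[n]['img']); print(n,-np.array(D[n]['R']).T@D[n]['t'],D[n]['fx'],D[n]['k1'])
E
```

```text
scene [-0.2466788   0.8431786   0.57656318] 483.2536934025935 -0.055248797159865345
side [ 0.16273317 -0.97667254  0.67519039] 417.859670123027 -0.10404477443157209
wrist [0.62399179 0.06981619 0.38444548] 311.777771278535 -0.03180954247379472
```

View pics/scene.png

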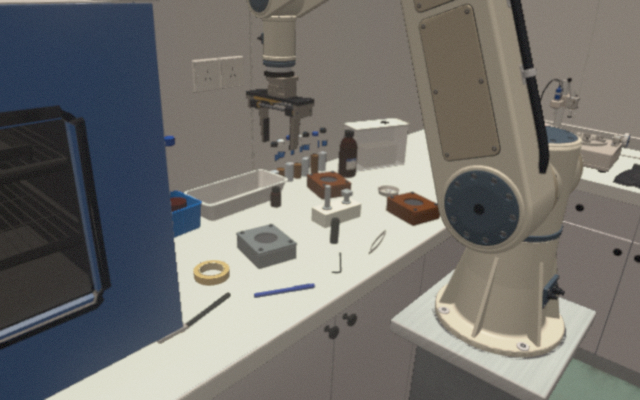

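View pics/side.png

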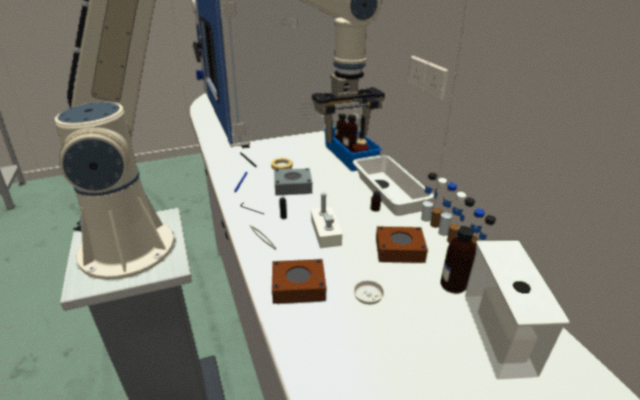

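View pics/wrist.png

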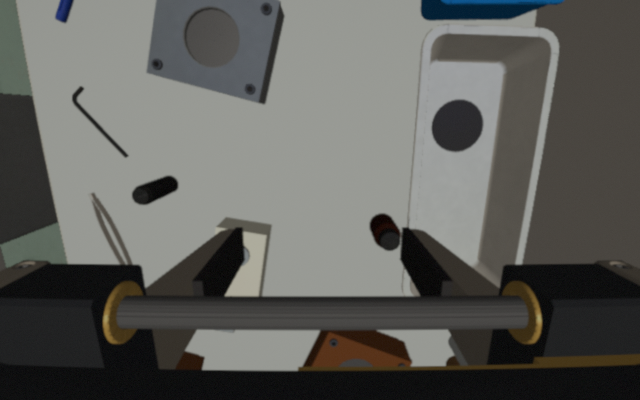

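The scene view shows the grey base at (267,244), with reddish-brown look-alikes at (328,184) and (413,207). The white rack is at (336,211), with the tall post at (327,196) and the square post at (346,197). In the side view the base is at (293,181), the rack at (326,228), the tall post at (323,203) and the square post at (328,222). In the wrist view the grey window is at (212,37). The grey base matches the description by colour. The taller, thinner post at the rack's +y end is the round-topped one. I'll confirm both in one enlarged crop.

Run:
```python
from h import *
import pickle
D=pickle.load(open('d.pkl','rb'))
def crop(n,x,y,w,h,s): return cv2.resize(D[n]['img'][y:y+h,x:x+w],(w*s,h*s),interpolation=cv2.INTER_CUBIC)
a=crop('scene',230,165,160,110,5)[:, :800]
b=crop('side',265,160,130,95,4)
a=cv2.resize(crop('scene',230,175,140,95,4),(560,380))
im=np.zeros((600,800,3),np.uint8)
a=crop('scene',230,175,133,100,3); b=crop('side',265,160,133,100,3)
c=crop('scene',300,175,66,50,6)[:, :400]; d=crop('side',300,185,66,50,6)[:, :400]
im[:300,:399]=a; im[:300,400:799]=b; im[300:,:396]=c; im[300:,400:796]=d
save('crop',im)
for n,u,v,z in(('wrist',212,37,.036),('scene',267,238,.036),('side',294,181,.036),('scene',327,205,.04),('scene',346,202,.04),('side',323,212,.04),('side',328,228,.04)): print(n,onz(D[n],u,v,z))
```

```text
wrist [0.51056607 0.1555518  0.036     ]
scene [0.51568857 0.1444622  0.036     ]
side [0.50721545 0.12226925 0.036     ]
scene [ 0.53754661 -0.10177767  0.04      ]
scene [ 0.51368796 -0.15627005  0.04      ]
side [ 0.5251129  -0.08034389  0.04      ]
side [ 0.50936061 -0.1556784   0.04      ]
```

View pics/crop.png

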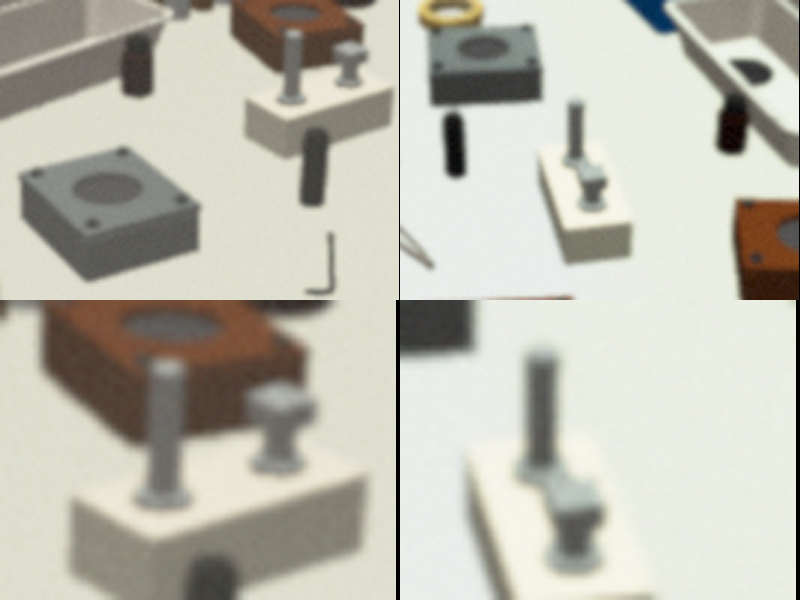

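Confirmed: the grey housing with four screw heads is the stand base. The slim plain post at the rack's +y end is the round-topped one, and the one with the square head is the other.

Run:
```python
from h import *
import pickle
D=pickle.load(open('d.pkl','rb'))
w=D['wrist']; print(np.round(w['R'],3)); s=sensors.observe(); print(np.round(s['ee_rot'],3),s['wrist_force'])
print(onz(w,320,200,.04),onz(w,320,120,.04),onz(w,320,30,.04))
print(onz(D['scene'],328,185.8,.106),onz(D['side'],323.5,193.7,.106))
# window by dark mask inside base
for n,(x,y,W,H) in {'scene':(245,222,42,30),'side':(276,165,36,20)}.items():
    im=D[n]['img'][y:y+H,x:x+W].astype(int).sum(2)//3; print(n,im[::4,::3])
```

```text
[[ 1.    -0.    -0.001]
 [-0.    -0.969  0.245]
 [-0.001 -0.245 -0.969]]
[[-0.     1.    -0.001]
 [ 1.     0.    -0.   ]
 [-0.    -0.001 -1.   ]] [ 0.40240167 -0.00600269  0.06778041]
[ 0.62149498 -0.01650382  0.04      ] [0.62165956 0.07188218 0.04      ] [0.62181418 0.16042389 0.04      ]
[ 0.52269657 -0.08472881  0.106     ] [ 0.52129214 -0.09155796  0.106     ]
scene [[216 215 216 215 215 216 216 216 215 213 215 217 217 218]
 [215 217 216 212 206 181 158 140 106 114 165 215 217 216]
 [171 148 140 139 141 139 136 137 138 135 134 139 186 217]
 [136 139 137 134 110  96  95  94  95  96 118 131 135 146]
 [138 140 138 113  97  98  99 101  99  99 101 128 134 133]
 [100 133 134 137 130 112 107 106 109 121 132 132 132 133]
 [ 91  92 123 138 137 133 135 135 136 134 134 131 127 112]
 [ 90  89  88 109 127  92 121 131 115 104  94  95  91  91]]
side [[169 198 201 189 161 127 229 234 234 235 234 232]
 [ 78 112 120 122 122 139 169 163 158 150 112 168]
 [134 133 134 115  85  80  79  85 120 139 142 150]
 [134 134 133  94  81  83  83  87 106 136 137 140]
 [100 112 127 130 126 128 126 133 134 130 122  92]]
```

Call:
arm_command([
  [[100,-110,0,0,0,0,80],[100,-110,0,0,0,0,80],[100,-110,0,0,0,0,80],[100,-110,0,0,0,0,80],[100,-110,0,0,0,0,80]],
])

```text
time: 0.78
tool_pos: [0.5162, 0.0995, 0.2148]
ee_rot: [[0.0, 1.0, 0.001], [1.0, -0.0, -0.0], [-0.0, 0.001, -1.0]]
wrist_force: [0.7, -0.2, 0.3]
finger_gap: 0.872
grasp_force: 0.0
```

Run:
```python
from h import *
import pickle
w=pic('wrist'); pickle.dump(w,open('w1.pkl','wb')); save('w1',w['img']); s=sensors.observe(); print(s['time'],s['tool_pos'],s['qvel'])
```

```text
0.825 [0.51623595 0.09933983 0.21469362] [-0.00441214  0.00629388  0.00226981  0.00408161  0.00089582  0.00256786]
```

Call:
arm_command([
  [[-220,0,0,0,0,0,80],[-220,0,0,0,0,0,80],[-220,0,0,0,0,0,80],[-220,0,0,0,0,0,80],[-220,0,0,0,0,0,80],[-220,0,0,0,0,0,80]],
])

```text
time: 1.58
tool_pos: [0.5152, -0.1202, 0.2143]
ee_rot: [[0.001, 1.0, -0.0], [1.0, -0.001, 0.0], [0.0, -0.0, -1.0]]
wrist_force: [0.7, 0.8, -0.4]
finger_gap: 0.872
grasp_force: 0.0
```

Run:
```python
from h import *
import pickle
w=pic('wrist'); pickle.dump(w,open('w2.pkl','wb')); s=sensors.observe(); print(s['time'],s['tool_pos'],s['qvel'])
w1=pickle.load(open('w1.pkl','rb'))
save('w12',np.vstack([w1['img'][:290],w['img'][:290]]))
```

```text
1.625 [ 0.51517459 -0.11971094  0.21438712] [ 0.01711486 -0.00676916  0.00441643 -0.00113906  0.00021124 -0.00217221]
```

View pics/w12.png

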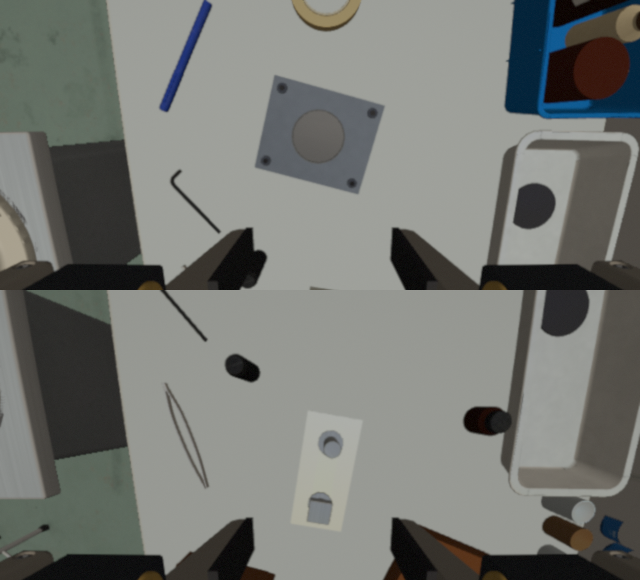

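The top half shows the base, with its window at about (318,136) and screw heads at (282,87), (372,112), (266,160) and (352,183). The bottom half shows the rack, with the round post at about (331,150) and the square head at (320,220).

Run:
```python
from h import *
import pickle
a=pickle.load(open('w1.pkl','rb')); b=pickle.load(open('w2.pkl','rb'))
# window: plate less blue than housing
im=cv2.GaussianBlur(a['img'],(3,3),0).astype(int); rb=im[...,0]-im[...,2]
print(rb[136,250:390:6], rb[80:200:6,318])
sub=np.zeros(rb.shape,np.uint8); sub[100:172,282:356]=(rb[100:172,282:356]>-3)*255
cs,_=cv2.findContours(sub,cv2.RETR_EXTERNAL,cv2.CHAIN_APPROX_NONE); c=max(cs,key=cv2.contourArea)
e=cv2.fitEllipse(c); print(e, onz(a,*e[0],.036),onz(a,*e[0],.042))
sc=[]
g=a['img'].astype(int).sum(2)
for u,v in((282,87),(372,112),(266,160),(352,183)):
    p=g[v-7:v+8,u-7:u+8]; w=np.clip(260-p,0,None); yy,xx=np.mgrid[v-7:v+8,u-7:u+8]
    uu,vv=(w*xx).sum()/w.sum(),(w*yy).sum()/w.sum(); sc.append(onz(a,uu,vv,.045)); print(uu,vv,sc[-1])
print('screw mean',np.mean(sc,0), 'sides',np.linalg.norm(sc[0]-sc[1]),np.linalg.norm(sc[0]-sc[2]))
# rack corners by mask
im=b['img'].astype(int); m=np.zeros(g.shape,np.uint8)
print(im[130,290:380:6].tolist())
x=im[...,0]-im[...,2]
print(x[200,270:380:5])
big=cv2.resize(b['img'][110:250,270:390],None,fx=4,fy=4,interpolation=cv2.INTER_CUBIC)
w_=a['img'][90:180,270:365].astype(float); w_=np.clip((cv2.GaussianBlur(w_,(3,3),0)-70)*3.5,0,255).astype(np.uint8)
z=np.zeros((560,800,3),np.uint8); z[:560,:480]=big; r=cv2.resize(w_,(316,300),interpolation=cv2.INTER_CUBIC); z[:300,482:798]=r
save('c2',z)
```

```text
[  4   3  -7 -10  -9 -10 -10   1   5   5   5   5   5   5   5   5  -9 -10
 -10 -11 -10   1   3   3] [  4   0 -10 -10 -10   2   6   7   6   6   5   6   4   5  -6  -9 -10  -8
   4   4]
((317.7654724121094, 136.16664123535156), (52.09266662597656, 52.91608428955078), 174.88148498535156) [0.51120751 0.15415487 0.036     ] [0.5112767  0.15441686 0.042     ]
281.7196877943749 87.64163638810389 [0.47415326 0.20403272 0.045     ]
371.87614960147147 112.70079705702024 [0.56844389 0.1789067  0.045     ]
265.444012765367 160.26821146107952 [0.45411032 0.12880461 0.045     ]
351.4575 182.8009375 [0.54854088 0.10371097 0.045     ]
screw mean [0.51131209 0.15386375 0.045     ] sides 0.09758093681738068 0.07785234729759857
[[151, 153, 148], [152, 153, 148], [151, 153, 147], [173, 175, 168], [172, 174, 168], [173, 174, 169], [172, 175, 169], [172, 175, 169], [172, 174, 169], [173, 175, 169], [172, 174, 169], [171, 173, 168], [160, 162, 156], [152, 154, 148], [151, 153, 147]]
[ 4  3  3  3  4  8 12 12 12 13 12 13 13 11 11 10  4  3  3  5  4  4]
```

View pics/c2.png

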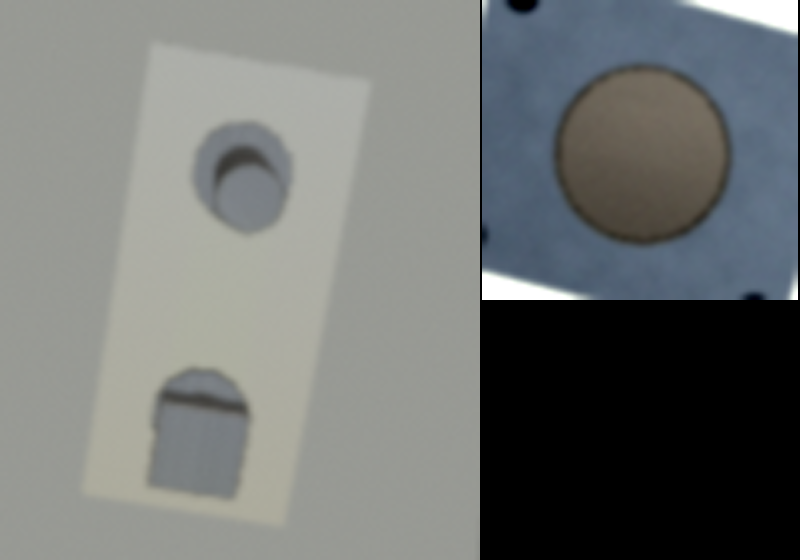

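Left: the round post's collar centre is at crop (243,171), which is about (330.8,152.8) in the picture. Its top is at (250,198), about (332.5,159.5). Right: the plate looks uniform, so the plug can't be seen.

Run:
```python
from h import *
import pickle
b=pickle.load(open('w2.pkl','rb'))
print(onz(b,330.8,152.8,.045),onz(b,332.5,159.5,.106))
P=[onz(b,270+u/4,110+v/4,.04) for u,v in((150,42),(371,80),(285,525),(83,494))]
print(np.round(P,4)); c=np.mean(P,0); d=(P[0]+P[1]-P[2]-P[3]); d/=np.linalg.norm(d); print('rack',c,'hole',c+.035*d)
```

```text
[ 0.52414608 -0.08283927  0.045     ] [ 0.52397292 -0.08298391  0.106     ]
[[ 0.4991 -0.0488  0.04  ]
 [ 0.5587 -0.0588  0.04  ]
 [ 0.5372 -0.187   0.04  ]
 [ 0.4778 -0.1772  0.04  ]]
rack [ 0.51820099 -0.11795417  0.04      ] hole [ 0.52396576 -0.08343219  0.04      ]
```

Call:
arm_command([
  [[36.7,8.8,50,0,0,0,50],[36.7,8.8,100,0,0,0,50],[36.7,8.8,130,0,0,0,50],[36.7,8.8,150,0,0,0,50],[36.7,8.8,153,0,0,0,50],[36.7,8.8,153,0,0,0,50]],
])

```text
time: 2.38
tool_pos: [0.5242, -0.0828, 0.0621]
ee_rot: [[-0.001, 1.0, 0.0], [1.0, 0.001, -0.0], [-0.0, 0.0, -1.0]]
wrist_force: [-0.4, 0.4, -0.3]
finger_gap: 0.548
grasp_force: 0.0
```

Call:
arm_command([
  [[0,0,0,0,0,0,10],[0,0,0,0,0,0,10],[0,0,0,0,0,0,10],[0,0,0,0,0,0,10],[0,0,0,0,0,0,10]],
], force=40)

```text
time: 3.0
tool_pos: [0.524, -0.0834, 0.0618]
ee_rot: [[0.0, 1.0, 0.0], [1.0, -0.0, -0.0], [-0.0, 0.0, -1.0]]
wrist_force: [-0.8, -0.2, 3.9]
finger_gap: 0.167
grasp_force: 40.0
```

Call:
arm_command([
  [[0,0,-20,0,0,0,10],[0,0,-60,0,0,0,10],[0,0,-80,0,0,0,10],[50,-3,-80,0,0,0,10],[100,-6,-80,0,0,0,10],[150,-8,-80,0,0,0,10],[200,-10,-80,0,0,0,10],[237.4,-12.7,-80,0,0,0,10],[237.4,-12.7,-80,0,0,0,10],[237.4,-12.7,-80,0,0,0,10]],
])

```text
time: 4.25
tool_pos: [0.5108, 0.1536, 0.1413]
ee_rot: [[-0.001, 1.0, -0.001], [1.0, 0.001, -0.001], [-0.001, -0.001, -1.0]]
wrist_force: [0.1, 0.6, -1.7]
finger_gap: 0.166
grasp_force: 40.0
```

Run:
```python
from h import *
import pickle
s=sensors.observe(); print(s['time'],s['tool_pos'],s['wrist_force'],s['torque'],s['joints'])
D={n:pic(n) for n in('scene','side','wrist')}
pickle.dump(D,open('d3.pkl','wb'))
T=s['tool_pos']
def cr(n,W=60,H=50):
    u,v=proj(D[n],T-[0,0,.03]); u,v=int(u),int(v); print(n,u-W//2,v-H//2)
    return cv2.resize(D[n]['img'][v-H//2:v+H//2,u-W//2:u+W//2],(390,325),interpolation=cv2.INTER_CUBIC)
save('g',np.hstack([cr('scene'),cr('side')]))
```

```text
4.25 [0.51078846 0.1536266  0.14126891] [ 0.08104082  0.57765966 -1.67736523] [-0.01069639  0.04412663 -0.02363133] [ 2.89574171e-01  2.98027535e-01  1.89704641e+00 -4.18865212e-04
  9.47350507e-01  2.89205356e-01]
scene 235 186
side 261 130
```

View pics/g.png

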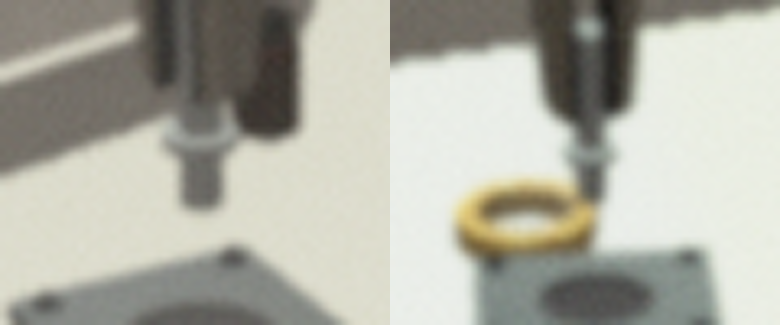

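The post hangs upright in the grip above the window, in both views. Next I lower it to just above the plate.

Call:
arm_command([
  [[0,0,30,0,0,0,10],[0,0,50,0,0,0,10],[0,0,56,0,0,0,10],[0,0,57,0,0,0,10],[0,0,57,0,0,0,10]],
])

```text
time: 5.03
tool_pos: [0.5117, 0.154, 0.0853]
ee_rot: [[0.0, 1.0, 0.001], [1.0, -0.0, 0.0], [0.0, 0.001, -1.0]]
wrist_force: [0.3, -0.1, -0.9]
finger_gap: 0.166
grasp_force: 40.0
```

Call:
arm_command([
  [[0,0,1,0,0,0,10],[0,0,1,0,0,0,10]],
])

```text
time: 5.28
tool_pos: [0.5113, 0.1542, 0.0839]
ee_rot: [[-0.0, 1.0, 0.001], [1.0, 0.0, 0.0], [0.0, 0.001, -1.0]]
wrist_force: [-0.3, -0.3, -2.2]
finger_gap: 0.167
grasp_force: 40.0
```

Call:
arm_command([
  [[0,0,1,0,0,0,10],[0,0,1,0,0,0,10]],
])

```text
time: 5.52
tool_pos: [0.511, 0.1541, 0.0825]
ee_rot: [[-0.0, 1.0, -0.0], [1.0, 0.0, -0.0], [-0.0, -0.0, -1.0]]
wrist_force: [0.1, -0.3, -0.8]
finger_gap: 0.166
grasp_force: 40.0
```

Call:
arm_command([
  [[0,0,0.5,0,0,0,10],[0,0,0.5,0,0,0,10]],
])

```text
time: 5.78
tool_pos: [0.5111, 0.1541, 0.082]
ee_rot: [[-0.0, 1.0, -0.0], [1.0, 0.0, -0.0], [-0.0, -0.0, -1.0]]
wrist_force: [-0.3, -0.2, -1.1]
finger_gap: 0.168
grasp_force: 40.0
```

Call:
arm_command([
  [[0,0,0.5,0,0,0,10],[0,0,0.5,0,0,0,10]],
])

```text
time: 6.02
tool_pos: [0.5112, 0.1541, 0.0818]
ee_rot: [[-0.0, 1.0, 0.0], [1.0, 0.0, 0.0], [0.0, 0.0, -1.0]]
wrist_force: [-1.7, -0.3, 2.2]
finger_gap: 0.164
grasp_force: 40.0
```

Call:
arm_command([
  [[0,0,0.4,0,0,0,10],[0,0,0.4,0,0,0,10]],
])

```text
time: 6.28
tool_pos: [0.5112, 0.1542, 0.0817]
ee_rot: [[0.0, 1.0, 0.0], [1.0, -0.0, 0.0], [0.0, 0.0, -1.0]]
wrist_force: [-1.1, -0.3, 6.9]
finger_gap: 0.164
grasp_force: 40.0
```

Contact is at TCP z ≈ 0.0818 with about 8 N of pressure. I'll slide in a hexagonal spiral with 3 mm steps and watch for the force dropping off.

Call:
arm_command([
  [[3,0,0,0,0,0,10],[3,0,0,0,0,0,10]],
])

```text
time: 6.52
tool_pos: [0.5115, 0.157, 0.0816]
ee_rot: [[-0.0, 1.0, 0.001], [1.0, 0.0, -0.0], [-0.0, 0.001, -1.0]]
wrist_force: [0.1, -1.7, 5.7]
finger_gap: 0.171
grasp_force: 40.0
```

Call:
arm_command([
  [[-1.5,2.6,0,0,0,0,10],[-1.5,2.6,0,0,0,0,10]],
])

```text
time: 6.78
tool_pos: [0.5134, 0.1559, 0.0816]
ee_rot: [[0.0, 1.0, -0.001], [1.0, -0.0, 0.001], [0.001, -0.001, -1.0]]
wrist_force: [-3.6, 0.5, 8.7]
finger_gap: 0.167
grasp_force: 40.0
```

Call:
arm_command([
  [[-3,0,0,0,0,0,10],[-3,0,0,0,0,0,10]],
])

```text
time: 7.02
tool_pos: [0.5141, 0.1533, 0.0817]
ee_rot: [[0.001, 1.0, 0.001], [1.0, -0.001, 0.001], [0.001, 0.001, -1.0]]
wrist_force: [-1.6, 2.6, 7.4]
finger_gap: 0.162
grasp_force: 40.0
```

Call:
arm_command([
  [[-1.5,-2.6,0,0,0,0,10],[-1.5,-2.6,0,0,0,0,10]],
])

```text
time: 7.28
tool_pos: [0.5122, 0.1515, 0.0818]
ee_rot: [[0.0, 1.0, 0.002], [1.0, -0.0, 0.001], [0.001, 0.002, -1.0]]
wrist_force: [2.2, 2.7, 5.9]
finger_gap: 0.168
grasp_force: 40.0
```

Call:
arm_command([
  [[1.5,-2.6,0,0,0,0,10],[1.5,-2.6,0,0,0,0,10]],
])

```text
time: 7.52
tool_pos: [0.5095, 0.1526, 0.0817]
ee_rot: [[-0.0, 1.0, 0.002], [1.0, 0.0, 0.0], [0.0, 0.002, -1.0]]
wrist_force: [2.0, -0.4, 6.3]
finger_gap: 0.166
grasp_force: 40.0
```

Call:
arm_command([
  [[3,0,0,0,0,0,10],[3,0,0,0,0,0,10]],
])

```text
time: 7.78
tool_pos: [0.509, 0.155, 0.0817]
ee_rot: [[-0.001, 1.0, 0.001], [1.0, 0.001, -0.001], [-0.001, 0.001, -1.0]]
wrist_force: [2.9, -3.3, 7.6]
finger_gap: 0.167
grasp_force: 40.0
```

Call:
arm_command([
  [[3,0,0,0,0,0,10],[3,0,0,0,0,0,10]],
])

```text
time: 8.02
tool_pos: [0.5086, 0.158, 0.0815]
ee_rot: [[-0.001, 1.0, 0.0], [1.0, 0.001, -0.001], [-0.001, 0.0, -1.0]]
wrist_force: [1.4, -3.5, 7.7]
finger_gap: 0.165
grasp_force: 40.0
```

Call:
arm_command([
  [[1.5,2.6,0,0,0,0,10],[1.5,2.6,0,0,0,0,10]],
])

```text
time: 8.28
tool_pos: [0.5097, 0.1589, 0.0811]
ee_rot: [[-0.001, 1.0, -0.003], [1.0, 0.001, -0.002], [-0.002, -0.003, -1.0]]
wrist_force: [-2.7, -4.6, 10.0]
finger_gap: 0.164
grasp_force: 40.0
```

Call:
arm_command([
  [[-1.5,2.6,0,0,0,0,10],[-1.5,2.6,0,0,0,0,10]],
])

```text
time: 8.52
tool_pos: [0.5113, 0.1581, 0.0809]
ee_rot: [[0.0, 1.0, -0.005], [1.0, -0.0, -0.001], [-0.001, -0.005, -1.0]]
wrist_force: [-6.2, -0.1, 10.7]
finger_gap: 0.168
grasp_force: 40.0
```

Call:
arm_command([
  [[-1.5,2.6,0,0,0,0,10],[-1.5,2.6,0,0,0,0,10]],
])

```text
time: 8.78
tool_pos: [0.5149, 0.1568, 0.0814]
ee_rot: [[0.0, 1.0, -0.003], [1.0, -0.0, -0.001], [-0.001, -0.003, -1.0]]
wrist_force: [-5.3, -0.1, 13.7]
finger_gap: 0.167
grasp_force: 40.0
```

Call:
arm_command([
  [[-3,0,0,0,0,0,10],[-3,0,0,0,0,0,10]],
])

```text
time: 9.02
tool_pos: [0.5157, 0.1546, 0.0817]
ee_rot: [[0.001, 1.0, -0.001], [1.0, -0.001, 0.001], [0.001, -0.001, -1.0]]
wrist_force: [-2.8, 3.0, 12.1]
finger_gap: 0.162
grasp_force: 40.0
```

Call:
arm_command([
  [[-3,0,0,0,0,0,10],[-3,0,0,0,0,0,10]],
])

```text
time: 9.28
tool_pos: [0.5163, 0.1518, 0.0817]
ee_rot: [[0.001, 1.0, 0.0], [1.0, -0.001, 0.001], [0.001, 0.0, -1.0]]
wrist_force: [-0.9, 3.8, 9.6]
finger_gap: 0.168
grasp_force: 40.0
```

Call:
arm_command([
  [[-1.5,-2.6,0,0,0,0,10],[-1.5,-2.6,0,0,0,0,10]],
])

```text
time: 9.52
tool_pos: [0.5145, 0.1501, 0.0818]
ee_rot: [[0.0, 1.0, 0.002], [1.0, -0.0, 0.001], [0.001, 0.002, -1.0]]
wrist_force: [1.3, 2.1, 6.6]
finger_gap: 0.166
grasp_force: 40.0
```

Call:
arm_command([
  [[-1.5,-2.6,0,0,0,0,10],[-1.5,-2.6,0,0,0,0,10]],
])

```text
time: 9.78
tool_pos: [0.5121, 0.1485, 0.0818]
ee_rot: [[0.0, 1.0, 0.002], [1.0, -0.0, 0.001], [0.001, 0.002, -1.0]]
wrist_force: [2.2, 1.7, 6.5]
finger_gap: 0.169
grasp_force: 40.0
```

Call:
arm_command([
  [[1.5,-2.6,0,0,0,0,10],[1.5,-2.6,0,0,0,0,10]],
])

```text
time: 10.02
tool_pos: [0.5096, 0.1496, 0.0818]
ee_rot: [[-0.0, 1.0, 0.002], [1.0, 0.0, 0.0], [0.0, 0.002, -1.0]]
wrist_force: [2.7, -0.5, 6.1]
finger_gap: 0.164
grasp_force: 40.0
```

Call:
arm_command([
  [[1.5,-2.6,0,0,0,0,10],[1.5,-2.6,0,0,0,0,10]],
])

```text
time: 10.28
tool_pos: [0.507, 0.151, 0.0818]
ee_rot: [[-0.0, 1.0, 0.002], [1.0, 0.0, -0.0], [-0.0, 0.002, -1.0]]
wrist_force: [3.4, -0.5, 7.2]
finger_gap: 0.171
grasp_force: 40.0
```

Call:
arm_command([
  [[3,0,0,0,0,0,10],[3,0,0,0,0,0,10]],
])

```text
time: 10.52
tool_pos: [0.5065, 0.1534, 0.0817]
ee_rot: [[-0.001, 1.0, 0.001], [1.0, 0.001, -0.001], [-0.001, 0.001, -1.0]]
wrist_force: [2.0, -3.5, 8.1]
finger_gap: 0.166
grasp_force: 40.0
```

Call:
arm_command([
  [[3,0,0,0,0,0,10],[3,0,0,0,0,0,10]],
])

```text
time: 10.78
tool_pos: [0.5061, 0.1563, 0.0817]
ee_rot: [[-0.001, 1.0, 0.0], [1.0, 0.001, -0.002], [-0.002, 0.0, -1.0]]
wrist_force: [0.6, -4.7, 9.1]
finger_gap: 0.166
grasp_force: 40.0
```

There was a 0.9 mm dip with side resistance near (0.510, 0.159), so I go back there.

Call:
arm_command([
  [[1.3,2,0,0,0,0,10],[1.3,4,0,0,0,0,10],[1.3,4,0,0,0,0,10],[1.3,4,0,0,0,0,10]],
])

```text
time: 11.28
tool_pos: [0.5072, 0.1568, 0.0814]
ee_rot: [[-0.001, 1.0, -0.005], [1.0, 0.001, -0.003], [-0.003, -0.005, -1.0]]
wrist_force: [-7.4, -7.2, 21.2]
finger_gap: 0.166
grasp_force: 40.1
```

Call:
arm_command([
  [[1,0,0,0,0,0,10],[1,0,0,0,0,0,10]],
])

```text
time: 11.52
tool_pos: [0.5071, 0.1576, 0.0813]
ee_rot: [[-0.001, 1.0, -0.006], [1.0, 0.001, -0.003], [-0.003, -0.006, -1.0]]
wrist_force: [-8.0, -7.2, 18.4]
finger_gap: 0.166
grasp_force: 40.1
```

Call:
arm_command([
  [[1,0,0,0,0,0,10],[1,0,0,0,0,0,10]],
])

```text
time: 11.78
tool_pos: [0.5076, 0.1587, 0.0812]
ee_rot: [[-0.001, 1.0, -0.005], [1.0, 0.001, -0.003], [-0.003, -0.005, -1.0]]
wrist_force: [-5.9, -6.9, 15.9]
finger_gap: 0.164
grasp_force: 40.0
```

Much of the side force is plain friction (μ≈0.55). I ease the pressure and test around here more gently.

Call:
arm_command([
  [[0,0,-0.6,0,0,0,10],[0,0,-0.6,0,0,0,10],[0,0,-0.6,0,0,0,10]],
])

```text
time: 12.15
tool_pos: [0.5092, 0.1601, 0.0814]
ee_rot: [[-0.0, 1.0, -0.001], [1.0, 0.0, -0.001], [-0.001, -0.001, -1.0]]
wrist_force: [-0.3, -0.5, 1.5]
finger_gap: 0.168
grasp_force: 40.0
```

Call:
arm_command([
  [[0,0,-1,0,0,0,10],[0,0,-1,0,0,0,10],[0,0,-1,0,0,0,10]],
])

```text
time: 12.52
tool_pos: [0.51, 0.1605, 0.0827]
ee_rot: [[-0.0, 1.0, 0.0], [1.0, 0.0, 0.0], [0.0, 0.0, -1.0]]
wrist_force: [0.0, 0.6, -1.3]
finger_gap: 0.166
grasp_force: 40.0
```

Call:
arm_command([
  [[0,0,1,0,0,0,10],[0,0,1,0,0,0,10],[0,0,1,0,0,0,10]],
])

```text
time: 12.9
tool_pos: [0.5099, 0.1604, 0.0818]
ee_rot: [[0.0, 1.0, -0.0], [1.0, -0.0, -0.0], [-0.0, -0.0, -1.0]]
wrist_force: [0.5, 0.4, -0.8]
finger_gap: 0.167
grasp_force: 40.0
```

Call:
arm_command([
  [[0,0,0.5,0,0,0,10],[0,0,0.5,0,0,0,10],[0,0,0.5,0,0,0,10]],
])

```text
time: 13.28
tool_pos: [0.5099, 0.1604, 0.0813]
ee_rot: [[-0.0, 1.0, 0.0], [1.0, 0.0, 0.0], [0.0, 0.0, -1.0]]
wrist_force: [-0.1, 0.4, -0.7]
finger_gap: 0.168
grasp_force: 40.0
```

At z = 0.0813 there is no contact force, where the plate pushed back before. I push down gently.

Call:
arm_command([
  [[0,0,0.5,0,0,0,10],[0,0,0.5,0,0,0,10]],
])

```text
time: 13.52
tool_pos: [0.5101, 0.1605, 0.0809]
ee_rot: [[0.0, 1.0, 0.0], [1.0, -0.0, 0.0], [0.0, 0.0, -1.0]]
wrist_force: [0.7, 0.3, 0.6]
finger_gap: 0.166
grasp_force: 40.0
```

Call:
arm_command([
  [[0,0,0.4,0,0,0,10],[0,0,0.4,0,0,0,10]],
])

```text
time: 13.78
tool_pos: [0.5102, 0.1605, 0.0806]
ee_rot: [[0.0, 1.0, 0.001], [1.0, -0.0, 0.0], [0.0, 0.001, -1.0]]
wrist_force: [1.0, 1.2, 1.1]
finger_gap: 0.166
grasp_force: 40.0
```

Call:
arm_command([
  [[0,0,0.4,0,0,0,10],[0,0,0.4,0,0,0,10]],
])

```text
time: 14.02
tool_pos: [0.5103, 0.1606, 0.0802]
ee_rot: [[0.0, 1.0, 0.001], [1.0, -0.0, 0.0], [0.0, 0.001, -1.0]]
wrist_force: [0.8, 1.0, 4.1]
finger_gap: 0.165
grasp_force: 40.0
```

Call:
arm_command([
  [[0,0,0.4,0,0,0,10],[0,0,0.4,0,0,0,10]],
])

```text
time: 14.28
tool_pos: [0.5105, 0.1607, 0.08]
ee_rot: [[0.0, 1.0, 0.001], [1.0, -0.0, 0.001], [0.001, 0.001, -1.0]]
wrist_force: [1.5, 1.0, 4.5]
finger_gap: 0.167
grasp_force: 40.0
```

It is 1.8 mm in, and the chamfer is steering it towards +x and +y. I follow that way.

Call:
arm_command([
  [[0.6,0.7,0,0,0,0,10],[0.6,0.7,0,0,0,0,10]],
])

```text
time: 14.52
tool_pos: [0.5107, 0.1611, 0.0794]
ee_rot: [[-0.0, 1.0, 0.0], [1.0, 0.0, 0.0], [0.0, 0.0, -1.0]]
wrist_force: [0.8, 2.2, 0.3]
finger_gap: 0.165
grasp_force: 40.0
```

Call:
arm_command([
  [[0,0,0.5,0,0,0,10],[0,0,0.5,0,0,0,10]],
])

```text
time: 14.78
tool_pos: [0.5107, 0.1611, 0.079]
ee_rot: [[0.0, 1.0, 0.0], [1.0, -0.0, 0.0], [0.0, 0.0, -1.0]]
wrist_force: [2.3, 1.8, -1.3]
finger_gap: 0.169
grasp_force: 40.0
```

Call:
arm_command([
  [[0,0,0.5,0,0,0,10],[0,0,0.5,0,0,0,10]],
])

```text
time: 15.02
tool_pos: [0.5107, 0.161, 0.0786]
ee_rot: [[0.0, 1.0, 0.0], [1.0, -0.0, 0.0], [0.0, 0.0, -1.0]]
wrist_force: [1.9, 2.2, -0.4]
finger_gap: 0.164
grasp_force: 40.0
```

It's in the socket. I centre it a little more and lower it step by step.

Call:
arm_command([
  [[0.4,0.4,1,0,0,0,10],[0.4,0.4,2,0,0,0,10],[0.4,0.4,3,0,0,0,10],[0.4,0.4,3,0,0,0,10]],
])

```text
time: 15.52
tool_pos: [0.5108, 0.1613, 0.0754]
ee_rot: [[-0.0, 1.0, -0.0], [1.0, 0.0, -0.0], [-0.0, -0.0, -1.0]]
wrist_force: [1.7, 1.1, -2.0]
finger_gap: 0.169
grasp_force: 40.0
```

Call:
arm_command([
  [[0,0,1,0,0,0,10],[0,0,2,0,0,0,10],[0,0,3,0,0,0,10],[0,0,3,0,0,0,10]],
])

```text
time: 16.02
tool_pos: [0.5109, 0.1613, 0.0724]
ee_rot: [[-0.0, 1.0, -0.0], [1.0, 0.0, -0.0], [-0.0, -0.0, -1.0]]
wrist_force: [1.9, 1.0, -2.0]
finger_gap: 0.164
grasp_force: 40.0
```

Call:
arm_command([
  [[0.2,0.5,1.5,0,0,0,10],[0.2,0.5,3,0,0,0,10],[0.2,0.5,4.5,0,0,0,10],[0.2,0.5,6,0,0,0,10],[0.2,0.5,6,0,0,0,10]],
])

```text
time: 16.65
tool_pos: [0.5114, 0.1615, 0.0664]
ee_rot: [[0.0, 1.0, -0.0], [1.0, -0.0, -0.0], [-0.0, -0.0, -1.0]]
wrist_force: [0.1, -0.8, -1.5]
finger_gap: 0.164
grasp_force: 40.0
```

Call:
arm_command([
  [[0,0,1.5,0,0,0,10],[0,0,3,0,0,0,10],[0,0,4.5,0,0,0,10],[0,0,6,0,0,0,10],[0,0,6,0,0,0,10]],
])

```text
time: 17.27
tool_pos: [0.5114, 0.1616, 0.0604]
ee_rot: [[-0.0, 1.0, -0.0], [1.0, 0.0, -0.0], [-0.0, -0.0, -1.0]]
wrist_force: [-1.5, 0.4, -1.3]
finger_gap: 0.169
grasp_force: 40.0
```

Call:
arm_command([
  [[0,0,0.8,0,0,0,10],[0,0,1,0,0,0,10],[0,0,1,0,0,0,10]],
])

```text
time: 17.65
tool_pos: [0.5115, 0.1616, 0.0596]
ee_rot: [[-0.0, 1.0, -0.0], [1.0, 0.0, -0.0], [-0.0, -0.0, -1.0]]
wrist_force: [-0.4, -0.0, -1.2]
finger_gap: 0.167
grasp_force: 40.0
```

Call:
arm_command([
  [[0,0,0.5,0,0,0,10],[0,0,0.5,0,0,0,10]],
])

```text
time: 17.9
tool_pos: [0.5115, 0.1616, 0.0591]
ee_rot: [[0.0, 1.0, -0.0], [1.0, -0.0, 0.0], [0.0, -0.0, -1.0]]
wrist_force: [-1.1, -0.1, -0.9]
finger_gap: 0.17
grasp_force: 40.0
```

Call:
arm_command([
  [[0,0,0.6,0,0,0,10],[0,0,0.6,0,0,0,10]],
])

```text
time: 18.15
tool_pos: [0.5115, 0.1616, 0.0585]
ee_rot: [[-0.0, 1.0, 0.0], [1.0, 0.0, 0.0], [0.0, 0.0, -1.0]]
wrist_force: [-0.5, -0.4, -1.0]
finger_gap: 0.171
grasp_force: 40.0
```

Call:
arm_command([
  [[0,0,0.5,0,0,0,10],[0,0,0.5,0,0,0,10]],
])

```text
time: 18.4
tool_pos: [0.5115, 0.1616, 0.058]
ee_rot: [[0.0, 1.0, 0.0], [1.0, -0.0, -0.0], [-0.0, 0.0, -1.0]]
wrist_force: [0.1, 0.5, -0.1]
finger_gap: 0.165
grasp_force: 40.0
```

Call:
arm_command([
  [[0,0,0.4,0,0,0,10],[0,0,0.4,0,0,0,10]],
])

```text
time: 18.65
tool_pos: [0.5116, 0.1616, 0.0578]
ee_rot: [[-0.0, 1.0, 0.0], [1.0, 0.0, 0.0], [0.0, 0.0, -1.0]]
wrist_force: [-0.9, -0.5, 3.4]
finger_gap: 0.165
grasp_force: 40.0
```

The collar has met the plate at z = 0.0578, as predicted. A light firm-up, then I release and retreat.

Call:
arm_command([
  [[0,0,0.4,0,0,0,10],[0,0,0.4,0,0,0,10]],
])

```text
time: 18.9
tool_pos: [0.5116, 0.1616, 0.0577]
ee_rot: [[0.0, 1.0, 0.0], [1.0, -0.0, 0.0], [0.0, 0.0, -1.0]]
wrist_force: [-1.4, -1.7, 8.2]
finger_gap: 0.165
grasp_force: 40.0
```

Call:
arm_command([
  [[0,0,-0.5,0,0,0,10],[0,0,-0.5,0,0,0,30],[0,0,-0.5,0,0,0,40],[0,0,-0.5,0,0,0,40],[0,0,-0.5,0,0,0,40],[0,0,-0.5,0,0,0,40]],
])

```text
time: 19.65
tool_pos: [0.5115, 0.1616, 0.0577]
ee_rot: [[0.0, 1.0, 0.0], [1.0, -0.0, 0.0], [0.0, 0.0, -1.0]]
wrist_force: [0.3, -0.9, 0.4]
finger_gap: 0.435
grasp_force: 0.0
```

Call:
arm_command([
  [[0,0,-20,0,0,0,40],[0,0,-50,0,0,0,40],[0,0,-80,0,0,0,60],[0,0,-120,0,0,0,60],[-40,0,-150,0,0,0,60],[-65,0,-150,0,0,0,60],[-65,0,-150,0,0,0,60],[-65,0,-150,0,0,0,60]],
])

```text
time: 20.65
tool_pos: [0.5113, 0.097, 0.2074]
ee_rot: [[0.0, 1.0, -0.0], [1.0, -0.0, 0.0], [0.0, -0.0, -1.0]]
wrist_force: [0.1, 0.3, -0.4]
finger_gap: 0.65
grasp_force: 0.0
```

Run:
```python
from h import *
D={n:pic(n) for n in('scene','side','wrist')}
w=D['wrist']; X=[.5115,.1616,.04]
def cr(n,W,H,w,h):
    u,v=map(int,proj(D[n],X)); y=max(0,v-H//2-4); return cv2.resize(D[n]['img'][y:y+H,u-W//2:u+W//2],(w,h),interpolation=cv2.INTER_CUBIC)
save('fin',np.hstack([cr('scene',60,60,266,266),cr('side',60,60,266,266),cr('wrist',130,130,266,266)]))
for n in D: print(n,[np.round(proj(D[n],[.5115,.1616,z])) for z in(.041,.102)])
print(sensors.observe()['time'],sensors.observe()['tool_pos'])
```

```text
scene [array([263., 239.]), array([262., 216.])]
side [array([291., 174.]), array([291., 157.])]
wrist [array([323., 127.]), array([323., 129.])]
20.8 [0.51130239 0.09732929 0.20726746]
```

View pics/fin.png

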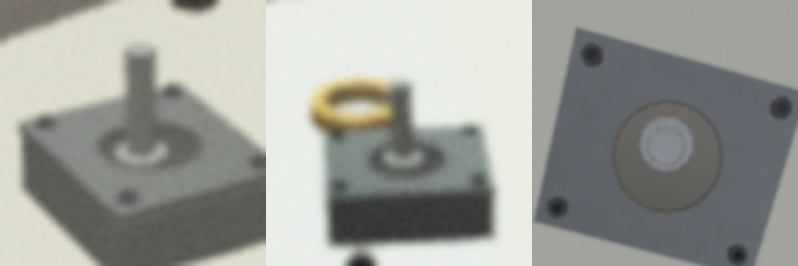

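The post stands upright with its collar flat on the plate inside the window in all three views, and the gripper is clear.

```bash
python3 -c "
from h import *
print(env.job_done())"
```

```text
the job is handed in; nothing more can be done
None
```

The round-topped post is standing in the grey base, collar flat on the plate and the gripper clear; the highest upward wrist force read was about 21 N (limit 30 N), nothing else was touched on purpose, and I handed it in at about 21 s of the 56 s.

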